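# Slide a chestnut serving board out over the ledge

### The job

A portion dish of chestnuts stands on the grooved wooden serving board. Without lifting or tilting the board, push it flat with the fingers across the metal serving ledge until its front end sticks out 40 mm (within 8 mm) past the ledge's far, customer-side edge, square to that edge, so that the groove across the board lies over the edge. Do not touch the dish, which must ride along upright on the middle of the board, leave the other things where they stand, and finish clear of everything.

Things in the scene. Friction and masses are not known exactly. Their poses are not given: they have to be found in the camera images.
- ledge_edge (a point): The middle of the top rim of the far (customer-side) edge of the serving ledge, a fixed flat-topped sheet-metal bench 300 mm deep and 460 mm long whose top lies 60 mm above the work surface. The ledge is placed and turned anew each time. Axes of this point: x points horizontally out past the edge (away from the robot, square to the edge), y runs along the edge, z up; the ledge's top is at z = 0 here and reaches 300 mm back (x from -300 mm to 0) and 230 mm to either side.
- board: The serving board: a loose, flat, pale wooden rectangle 160 mm long (its x) by 120 mm wide (its y) and 8 mm thick, about 0.25 kg, lying flat on the ledge, with a thin dark groove across its upper face 40 mm behind its front end. Origin at the centre of its underside; its x axis points to its front end, roughly towards the customer-side edge (at the start turned up to 0.3 rad from square). At the start its front end lies 10 to 70 mm short of the edge.
- board_front (a point): The middle of the lower rim of the board's front end: 80 mm ahead of the board's origin along its x, at its underside. Axes as the board's.
- dish: Origin at the centre of the underside of the portion dish: a round steel dish 72 mm across and 24 mm high heaped with brown chestnuts to about 50 mm high, about 0.16 kg, standing loose near the middle of the board. It rides along by friction.
- shaker: Bystander: steel salt shaker, 42 mm across, 62 mm high, standing on the ledge beside the board. Origin at the centre of its underside.
- coaster: Bystander: round cork coaster, 70 mm across, 7 mm thick, lying on the ledge beside the board. Origin at the centre of its underside.
- tin: Bystander: small metal can, 52 mm across, 60 mm high, standing on the ledge beside the board. Origin at the centre of its underside.
- mug: Bystander: white mug, 76 mm across, 85 mm high, on the table at the left. Origin at the centre of its underside.
- tongs: Bystander: steel tongs 260 mm long lying on the table at the right. Origin on the table under their middle.
- saltjar: Bystander: glass jar with a metal cap, 70 mm across, 100 mm high, on the table to the right of the ledge. Origin at the centre of its underside.
There are look-alikes about, which are no part of the job. What is shaped like the board but green or purple is not meant.

How it is judged:
By the outcome, as a careful person would: the job done as asked, in the order asked, and still so for the second after the job is handed in, with the robot touching nothing.
It also fails if it takes over 54 s, if anything falls off the work surface, if the arm or the gripper's body presses on something with over 40 N, if the wrist force passes 120 N, or if a joint passes its speed limit or range.

### The arm

A 7-joint arm with a two-finger parallel gripper is mounted at the origin on the work surface. World frame = base frame: x ahead of the robot, y to its left, z up, the work surface at z = 0. Lengths are in m, angles in rad, forces in N, time in s.
With the tool pointing down it reaches from about 0.4 to 0.85 m from the base axis. Payload 10.4 kg.
Tool frame: the origin (TCP) lies where the fingers leave the gripper's body, on its centre line; the fingertips stand 70 mm ahead of it and the grasp point (between the pads) lies r.grip_depth ahead of it (r.grip_depth is the distance from the TCP to the grasp point, in m); z points along the fingers, y is the direction in which the jaws open and shut (so a half turn about z gives the same grasp; the last joint's range is limited). The gripper opens to 87 mm and grips with 3 to 60 N. Pads are 19 mm wide; open, the fingers measure 117 mm over their backs; the gripper's body (75 mm by 190 mm) begins 51 mm behind the grasp point.
Start: joints at [-1.241, 0.332, -0.065, 1.46, 0.022, 1.35, -0.088], TCP at [0.216, 0.587, 0.292] pointing down, gripper open.
Joint ranges: [-2.6, 2.6], [-0.5, 2.12], [-1.47, 1.34], [0.16, 2.42], [-1.27, 4.41], [0.06, 2.06], [-2.6, 2.6]. Speed limits (rad/s): [2.22, 2.22, 2.79, 2.79, 3.14, 3.14, 3.14].

### API

Orientations are given as a unit quaternion [x, y, z, w].
In Python, from bench import monitor, viewer, workorder, nets, r gives the robot as it stands.
- The arm moves only by the tool drive_tool, never from a script. Its argument "plan" is a list of rows, each an object of numbers: "rx", "ry", "rz": the turn, a rotation vector about the tool's x, y, z in units of 360 degrees (1.0 is 360 degrees); "x", "y", "z": the shift along the tool's x, y, z in units of 1000 mm (1.0 is 1000 mm); "fingers": the opening, from 0 (shut) to 1 (fully open). In form: [{"rx": .., "ry": .., "rz": .., "x": .., "y": .., "z": .., "fingers": ..}, ...]. A call has 1 to 12 rows; each row is the pose to reach, as a shift and turn from the pose commanded when the call began, along the tool's axes at that moment, turning the shorter way round; what a row does not reach only later rows make up. A row lasts 1/8 s, in which the tool goes at most 62.5 mm and 10.7 degrees, less where a joint would pass 70% of its speed; a pose out of reach is approached as far as the arm can. A call with a number of a shift or a turn outside -1 to 1 is refused whole. A call with a gripper value outside its range is refused whole. The fingers move at their own pace and stop on an object; "squeeze" is the grip in N (left out, the last holds). Time passes only in rows, so rows that repeat a pose let the fingers close. It gives the time, the measured TCP pose, the force and the opening at its end, in the units of the state.
- monitor.read_state(): the state, without advancing time (a new reading comes with each control period).
- viewer.camera(name): name is "scene" or "top" or "wrist"; returns a dict with "color" (420x560x3 uint8, red, green, blue), "depth" (420x560 float32, m along the optical axis (not along the pixel's ray), 0 where there is no reading), "camera_matrix" (3x3 intrinsics, pixels), "xyz" and "rotation" of the camera in the world. Camera axes: x right, y down, z forward; pixel columns grow to the right and rows downward; lengths in m; the calibration is good to about 2 mm. A picture is of the moment at which its call begins.
- workorder.close_job(): hands the job in, once; it reports no verdict.
Trained networks look in the newest picture that a camera, given by its name, has taken for a name from the list of things; names that differ only in an ending like _2 or _b are one class to them, and where a whole thing is asked for, a point or a joint stands for the part that bears it (a point fixed in the world has none). Each returns a list of dicts, best first, with "confidence" (0 to 1); they miss things now and then, are a little off and sometimes report something else, mostly with a low value. They report only what shows in the picture. A call takes as long as a camera call. They do not tell look-alikes from the thing itself.
- nets.find_in(label, camera): "centre" ([x, y, z] in m, in world coordinates, good to about 4 mm: the middle of the surface that is visible of it).
- nets.regions_of(label, camera): "region" (420x560 bool, what is visible of it).
The state is a dict: "time": time; "joint_positions": joint angles; "joint_vel": joint speeds; "joint_torque": joint torques, N m; "ee_pos": TCP position; "eef_rot": TCP orientation; "ft_force": force on the tool from outside, world axes, zero at the start; "torque": the same for the moment, N m; "width": finger opening in m.
Only numpy, scipy, OpenCV 4.12 (cv2) and the standard library are available. Lean on these libraries where they do the work, as an engineer would, in place of code of your own. Each camera call takes 0.05 s, during which the arm holds its last target.

## Working session

There is one attempt and no reset: what is moved stays moved. The work goes in short steps, Python scripts to look and compute and a tool call to move; the robot and the scene stay as the last step left them, time stands still between calls to the robot, and variables do not carry over. Pictures are saved under pics/ and viewed, and the job is handed in when it is done.

Besides the shell and the picture viewer there is one more tool, called after ">>>" as a command line: name --argument value ..., lists and objects as JSON in quotes. drive_tool: Moves the arm, as the interface text tells. Its arguments: {"type":"object","properties":{"plan":{"type":"array","items":{"type":"object","properties":{"rx":{"type":"number","minimum":-1,"maximum":1},"ry":{"type":"number","minimum":-1,"maximum":1},"rz":{"type":"number","minimum":-1,"maximum":1},"x":{"type":"number","minimum":-1,"maximum":1},"y":{"type":"number","minimum":-1,"maximum":1},"z":{"type":"number","minimum":-1,"maximum":1},"fingers":{"type":"number"}}}},"squeeze":{"type":"number"}},"required":["plan"]}

```bash
mkdir -p pics; ls; python3 - <<'E'
from bench import monitor, viewer, workorder, nets, r
import cv2,numpy as np,pickle
s=monitor.read_state(); print({k:np.round(v,3).tolist() for k,v in s.items()}, r.grip_depth)
d={}
for n in ["scene","top"]:
    c=viewer.camera(n); d[n]=c; cv2.imwrite(f"pics/{n}0.png",c["color"][:,:,::-1]); print(n,c["xyz"],c["rotation"])
    for l in ["board","dish","shaker","coaster","tin","saltjar","mug","tongs"]:
        print(n,l,[(np.round(q["centre"],3).tolist(),round(q["confidence"],2)) for q in nets.find_in(l,n)])
pickle.dump(d,open("d0.pkl","wb"))
E
```

```text
pics
{'time': 0.0, 'joint_positions': [-1.241, 0.333, -0.065, 1.461, 0.022, 1.35, -0.088], 'joint_vel': [-0.001, -0.0, -0.001, -0.001, -0.0, 0.001, 0.0], 'joint_torque': [-0.0, -62.325, 0.025, -38.989, -0.061, 0.04, 0.0], 'ee_pos': [0.216, 0.586, 0.291], 'eef_rot': [0.175, 0.984, -0.001, -0.0], 'ft_force': [-0.084, -1.036, 0.769], 'torque': [0.0, -0.045, -0.064], 'width': 0.087} 0.051
scene [0.94667551 0.24156783 1.09765247] [ 0.49289048  0.82974921 -0.22613274 -0.13205759]
scene board [([0.271, 0.24, 0.004], 0.94), ([0.607, -0.094, 0.071], 0.73), ([0.384, -0.595, 0.009], 0.71), ([0.18, -0.294, 0.006], 0.64)]
scene dish [([0.576, -0.106, 0.105], 0.63)]
scene shaker [([0.567, -0.257, 0.111], 0.52)]
scene coaster [([0.546, 0.133, 0.068], 0.57)]
scene tin [([0.682, 0.097, 0.116], 0.63)]
scene saltjar [([0.64, -0.402, 0.08], 0.94)]
scene mug [([0.336, 0.452, 0.051], 0.58)]
scene tongs [([0.435, -0.462, 0.007], 0.96), ([0.578, -0.103, 0.104], 0.25)]
top [ 0.2837492  -0.05102038  1.64202348] [ 0.70704769 -0.7052549   0.04368895 -0.02811345]
top board [([0.168, -0.3, 0.009], 0.98), ([0.378, -0.602, 0.007], 0.9), ([0.267, 0.239, 0.01], 0.76), ([0.598, -0.101, 0.068], 0.59)]
top dish [([0.569, -0.103, 0.109], 0.95)]
top shaker [([0.552, -0.262, 0.117], 0.58)]
top coaster [([0.544, 0.134, 0.071], 0.81), ([0.552, -0.265, 0.113], 0.16)]
top tin [([0.67, 0.093, 0.12], 0.82)]
top saltjar [([0.616, -0.412, 0.099], 0.91), ([0.425, -0.462, 0.005], 0.52), ([0.338, 0.46, 0.034], 0.51), ([0.668, 0.094, 0.121], 0.27)]
top mug [([0.338, 0.457, 0.033], 0.56)]
top tongs [([0.426, -0.463, 0.007], 0.93)]
```

View pics/scene0.png

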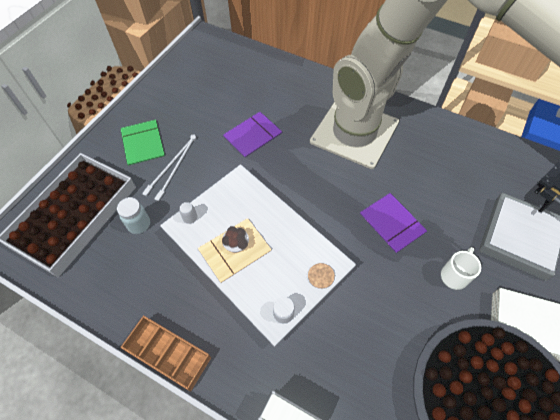

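View pics/top0.png

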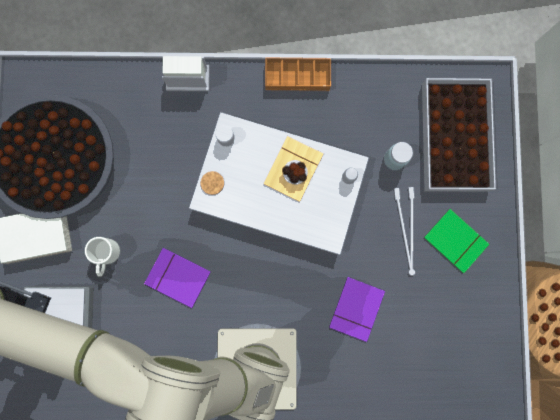

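The pale wooden board with the dish, at top (293,168) / scene (235,250), is the one meant. The purple ones at top (177,278) and (357,310) and the green one at (456,240) are look-alikes. Next I'll measure the board and ledge and check an enlarged crop.

```bash
cat > h.py <<'E'
import cv2,numpy as np
from scipy.spatial.transform import Rotation as R
from scipy.optimize import minimize
def world(c):
    K=np.array(c["camera_matrix"]);d=c["depth"];v,u=np.mgrid[:d.shape[0],:d.shape[1]]
    p=np.stack([(u-K[0,2])/K[0,0]*d,(v-K[1,2])/K[1,1]*d,d],-1)
    rot=np.array(c["rotation"]); Rm=rot if rot.shape==(3,3) else R.from_quat(rot).as_matrix()
    w=p@Rm.T+np.array(c["xyz"]); w[d==0]=np.nan
    return w
def onplane(c,uv,z):
    K=np.array(c["camera_matrix"]);uv=np.atleast_2d(uv).astype(float)
    p=np.stack([(uv[:,0]-K[0,2])/K[0,0],(uv[:,1]-K[1,2])/K[1,1],np.ones(len(uv))],-1)
    rot=np.array(c["rotation"]); Rm=rot if rot.shape==(3,3) else R.from_quat(rot).as_matrix()
    p=p@Rm.T; o=np.array(c["xyz"]); return (o+p*((z-o[2])/p[:,2])[:,None])[:,:2]
def big(m):
    n,l,s,_=cv2.connectedComponentsWithStats(m.astype(np.uint8)); k=1+np.argmax(s[1:,4]); return l==k
def rect(c,m,z):
    cs,_=cv2.findContours(m.astype(np.uint8),cv2.RETR_EXTERNAL,cv2.CHAIN_APPROX_NONE)
    k=max(cs,key=cv2.contourArea)[:,0,:]
    # plane points of hull
    h=cv2.convexHull(k)[:,0,:]; w=onplane(c,h,z)
    rc=cv2.minAreaRect((w*1000).astype(np.float32)); return rc,cv2.boxPoints(rc)
def analyse(c,name):
    w=world(c);z=w[...,2];col=c["color"].astype(int)
    hsv=cv2.cvtColor(c["color"],cv2.COLOR_RGB2HSV)
    led=big((z>0.045)&(z<0.085)&(w[...,0]>0.3))
    print(name,"ledge z",np.nanmedian(z[led&(hsv[...,1]<40)]))
    full=led.copy(); cs,_=cv2.findContours(led.astype(np.uint8),cv2.RETR_EXTERNAL,cv2.CHAIN_APPROX_NONE)
    rc,b=rect(c,led,0.06); print(" ledge",np.round(rc[0],1),np.round(rc[1],1),round(rc[2],2)); print(np.round(b,0).tolist())
    hull=cv2.fillConvexPoly(np.zeros(led.shape,np.uint8),cv2.convexHull(max(cs,key=cv2.contourArea)),1)>0
    near=np.hypot(w[...,0]-0.6,w[...,1]+0.1)<0.16
    bd=big((hsv[...,1]>60)&(hsv[...,0]>10)&(hsv[...,0]<32)&(hsv[...,2]>120)&near&(z<0.09)&(z>.05))
    rc,b=rect(c,bd,0.068); print(" board z",np.nanmedian(z[bd]),np.round(rc[0],1),np.round(rc[1],1),round(rc[2],2)); print(np.round(b,0).tolist())
    return led,bd
E
python3 - <<'E'
import pickle
from h import *
d=pickle.load(open("d0.pkl","rb"))
for n in d:
    led,bd=analyse(d[n],n)
    im=d[n]["color"][:,:,::-1].copy()
    for m,co in((led,(0,0,255)),(bd,(0,255,0))):
        cs,_=cv2.findContours(m.astype(np.uint8),cv2.RETR_EXTERNAL,cv2.CHAIN_APPROX_NONE); cv2.drawContours(im,cs,-1,co,1)
    a=im[100:260,185:375] if n=="top" else im[160:350,155:360]
    cv2.imwrite(f"pics/{n}_crop0.png",cv2.resize(a,None,fx=3,fy=3,interpolation=cv2.INTER_NEAREST))
E
```

```text
scene ledge z 0.0583635168668295
 ledge [547.6 -62.9] [459.4 301.1] 73.1
[[337.0, -239.0], [625.0, -326.0], [758.0, 113.0], [470.0, 201.0]]
 board z 0.06634155353305293 [ 587.4 -102.6] [117.8 159.2] 63.87
[[490.0, -120.0], [633.0, -191.0], [685.0, -85.0], [542.0, -15.0]]
top ledge z 0.058916121217564954
 ledge [547.3 -63.6] [459.7 300.6] 73.1
[[337.0, -240.0], [624.0, -327.0], [758.0, 113.0], [470.0, 200.0]]
 board z 0.06704031175504466 [ 586.8 -104.9] [117.9 158.4] 64.03
[[490.0, -123.0], [632.0, -193.0], [684.0, -87.0], [541.0, -17.0]]
```

View pics/top_crop0.png

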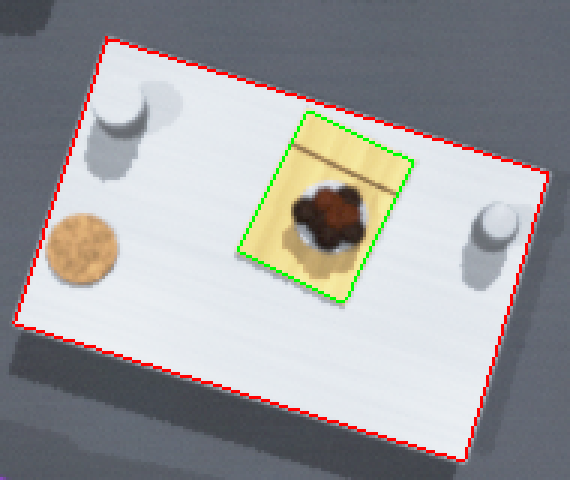

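View pics/scene_crop0.png

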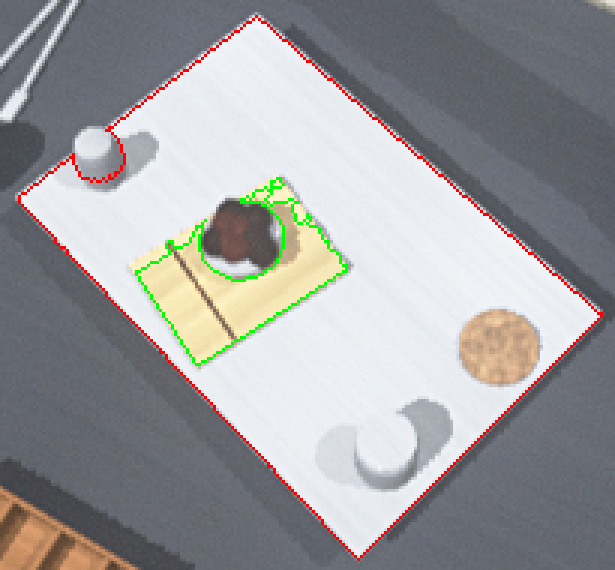

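```bash
cat > g.py <<'E'
import numpy as np
from scipy.spatial.transform import Rotation as R
def goal(s,p,head):
    # head: push heading deg (=tool -x dir); tool z down
    x=-np.array([np.cos(np.radians(head)),np.sin(np.radians(head)),0]);z=np.array([0,0,-1.]);y=np.cross(z,x)
    Rg=R.from_matrix(np.stack([x,y,z],1));R0=R.from_quat(s["eef_rot"])
    sh=R0.inv().apply(np.array(p)-s["ee_pos"]);rv=(R0.inv()*Rg).as_rotvec()/(2*np.pi)
    return dict(zip(["x","y","z","rx","ry","rz"],np.round(np.r_[sh,rv],4).tolist()))
E
python3 - <<'E'
from bench import monitor
from g import *
s=monitor.read_state(); print(goal(s,[.4837,-.0534,.29],-26.0)); print(goal(s,[.4837,-.0534,.18],-26.0))
E
```

```text
{'x': -0.4724, 'y': -0.508, 'z': 0.0022, 'rx': 0.0, 'ry': -0.0, 'rz': 0.0161}
{'x': -0.4724, 'y': -0.508, 'z': 0.1122, 'rx': 0.0, 'ry': -0.0, 'rz': 0.0161}
```

>>> drive_tool --plan '[{"x":-0.0394,"y":-0.0423,"z":0,"rz":0.0013,"fingers":0.75},{"x":-0.0787,"y":-0.0847,"z":0,"rz":0.0027,"fingers":0.75},{"x":-0.1181,"y":-0.127,"z":0,"rz":0.004,"fingers":0.75},{"x":-0.1575,"y":-0.1693,"z":0,"rz":0.0054,"fingers":0.75},{"x":-0.1968,"y":-0.2117,"z":0,"rz":0.0067,"fingers":0.75},{"x":-0.2362,"y":-0.254,"z":0,"rz":0.008,"fingers":0.75},{"x":-0.2756,"y":-0.2963,"z":0,"rz":0.0094,"fingers":0.75},{"x":-0.3149,"y":-0.3387,"z":0,"rz":0.0107,"fingers":0.75},{"x":-0.3543,"y":-0.381,"z":0,"rz":0.0121,"fingers":0.75},{"x":-0.4,"y":-0.43,"z":0.0,"rz":0.0134,"fingers":0.75},{"x":-0.44,"y":-0.475,"z":0.0,"rz":0.015,"fingers":0.75},{"x":-0.4724,"y":-0.508,"z":0.0,"rz":0.0161,"fingers":0.75}]'

```text
validation failed for argument at $.pl...
```

```bash
python3 - <<'E'
from bench import monitor,viewer
from g import *
import cv2
c=viewer.camera("wrist");cv2.imwrite("pics/w1.png",c["color"][:,:,::-1])
s=monitor.read_state(); print(s["time"],s["ee_pos"],s["ft_force"],s["width"]); print(goal(s,[.4837,-.0534,.134],-26.0))
E
```

```text
0.95 [0.21591572 0.58653507 0.29227352] [ 0.62336354  0.08110823 -0.11021152] 0.08686013793663742
{'x': -0.4724, 'y': -0.508, 'z': 0.1582, 'rx': 0.0, 'ry': -0.0, 'rz': 0.0161}
```

View pics/w1.png

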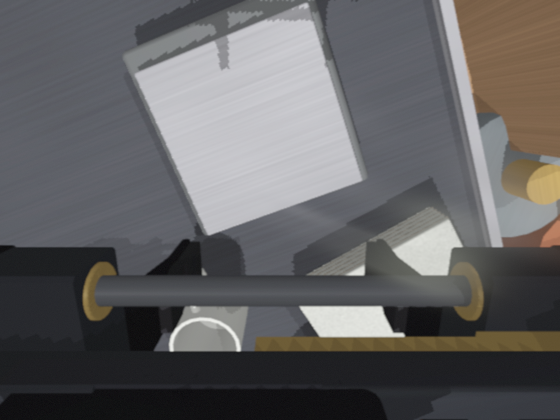

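The move call was refused as malformed, so the arm hasn't moved. I'll retry with every key given in each row.

>>> drive_tool --plan '[{"rx":0,"ry":0,"rz":0.0013,"x":-0.0394,"y":-0.0423,"z":0,"fingers":0.75}]'

```text
time: 1.08
ee_pos: [0.2358, 0.5349, 0.2912]
eef_rot: [0.177, 0.984, -0.0, -0.001]
ft_force: [1.9, -0.1, -0.4]
width: 0.0826
```

>>> drive_tool --plan '[{"rx":0,"ry":0,"rz":0.0015,"x":-0.04,"y":-0.043,"z":0,"fingers":0.75},{"rx":0,"ry":0,"rz":0.003,"x":-0.08,"y":-0.086,"z":0,"fingers":0.75},{"rx":0,"ry":0,"rz":0.0045,"x":-0.12,"y":-0.129,"z":0,"fingers":0.75},{"rx":0,"ry":0,"rz":0.006,"x":-0.16,"y":-0.172,"z":0,"fingers":0.75},{"rx":0,"ry":0,"rz":0.0075,"x":-0.2,"y":-0.215,"z":0,"fingers":0.75},{"rx":0,"ry":0,"rz":0.009,"x":-0.24,"y":-0.258,"z":0,"fingers":0.75},{"rx":0,"ry":0,"rz":0.0105,"x":-0.28,"y":-0.301,"z":0,"fingers":0.75},{"rx":0,"ry":0,"rz":0.012,"x":-0.32,"y":-0.344,"z":0,"fingers":0.75},{"rx":0,"ry":0,"rz":0.013,"x":-0.36,"y":-0.387,"z":0,"fingers":0.75},{"rx":0,"ry":0,"rz":0.014,"x":-0.4,"y":-0.43,"z":0,"fingers":0.75},{"rx":0,"ry":0,"rz":0.0148,"x":-0.43,"y":-0.466,"z":0,"fingers":0.75},{"rx":0,"ry":0,"rz":0.0148,"x":-0.433,"y":-0.466,"z":0,"fingers":0.75}]'

```text
time: 2.58
ee_pos: [0.4792, -0.0593, 0.2925]
eef_rot: [0.228, 0.974, -0.0, 0.0]
ft_force: [-0.2, 0.0, 0.1]
width: 0.0653
```

```bash
python3 - <<'E'
from bench import monitor,viewer
from g import *
import cv2
c=viewer.camera("wrist");cv2.imwrite("pics/w2.png",c["color"][:,:,::-1])
s=monitor.read_state(); print(s["time"],s["ee_pos"],s["ft_force"],s["width"]); print(goal(s,[.4837,-.0534,.134],-26.0))
E
```

```text
2.625 [ 0.47920274 -0.05710565  0.29231936] [ 0.33424703  0.73806924 -0.18857444] 0.06527735551778026
{'x': -0.0023, 'y': 0.0053, 'z': 0.1583, 'rx': 0.0, 'ry': 0.0001, 'rz': -0.0005}
```

View pics/w2.png

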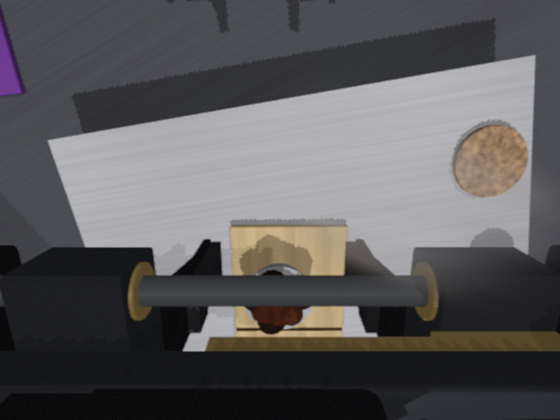

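>>> drive_tool --plan '[{"rx":0,"ry":0,"rz":-0.0005,"x":-0.002,"y":0.005,"z":0.03,"fingers":0.75},{"rx":0,"ry":0,"rz":-0.0005,"x":-0.002,"y":0.005,"z":0.065,"fingers":0.75},{"rx":0,"ry":0,"rz":-0.0005,"x":-0.002,"y":0.005,"z":0.1,"fingers":0.75},{"rx":0,"ry":0,"rz":-0.0005,"x":-0.002,"y":0.005,"z":0.125,"fingers":0.75},{"rx":0,"ry":0,"rz":-0.0005,"x":-0.002,"y":0.005,"z":0.14,"fingers":0.75},{"rx":0,"ry":0,"rz":-0.0005,"x":-0.002,"y":0.005,"z":0.148,"fingers":0.75},{"rx":0,"ry":0,"rz":-0.0005,"x":-0.002,"y":0.005,"z":0.154,"fingers":0.75},{"rx":0,"ry":0,"rz":-0.0005,"x":-0.002,"y":0.005,"z":0.157,"fingers":0.75},{"rx":0,"ry":0,"rz":-0.0005,"x":-0.002,"y":0.005,"z":0.158,"fingers":0.75},{"rx":0,"ry":0,"rz":-0.0005,"x":-0.002,"y":0.005,"z":0.158,"fingers":0.75}]'

```text
time: 3.88
ee_pos: [0.4829, -0.0521, 0.1345]
eef_rot: [0.224, 0.975, 0.0, 0.0]
ft_force: [-0.4, 0.5, 0.5]
width: 0.0653
```

```bash
python3 - <<'E'
from bench import monitor,viewer
from h import *
from g import *
c=viewer.camera("wrist");cv2.imwrite("pics/w3.png",c["color"][:,:,::-1])
c=viewer.camera("scene");cv2.imwrite("pics/s3.png",cv2.resize(c["color"][150:330,130:370,::-1],None,fx=3,fy=3))
s=monitor.read_state(); print(s["time"],s["ee_pos"],s["ft_force"],s["width"]); print(goal(s,[.4837,-.0534,.134],-26.0))
E
```

```text
3.975 [ 0.48294481 -0.0520423   0.13446369] [-0.41948569  0.35380741  0.00376125] 0.06548135339552512
{'x': -0.0013, 'y': -0.0009, 'z': 0.0005, 'rx': 0.0001, 'ry': 0.0, 'rz': 0.0005}
```

View pics/w3.png

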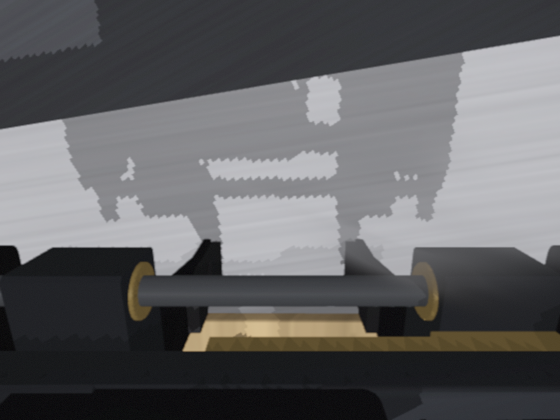

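View pics/s3.png

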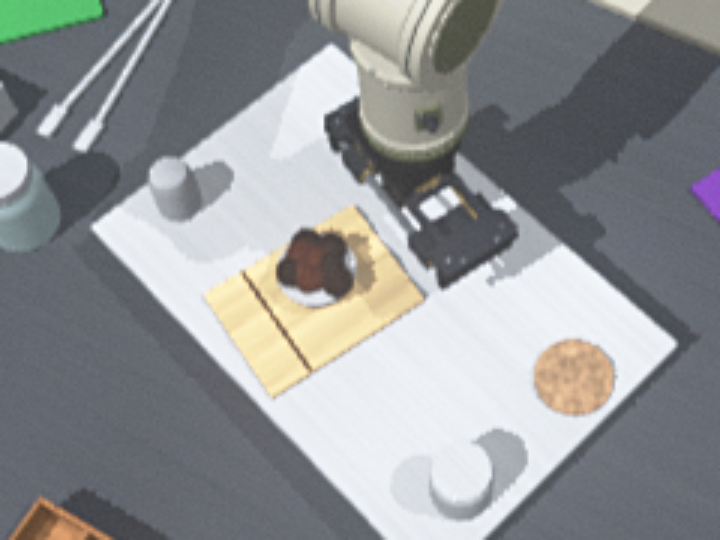

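>>> drive_tool --plan '[{"rx":0,"ry":0,"rz":0.0003,"x":-0.004,"y":-0.0005,"z":0,"fingers":0.75},{"rx":0,"ry":0,"rz":0.0003,"x":-0.008,"y":-0.001,"z":0,"fingers":0.75},{"rx":0,"ry":0,"rz":0.0003,"x":-0.012,"y":-0.001,"z":0,"fingers":0.75},{"rx":0,"ry":0,"rz":0.0003,"x":-0.015,"y":-0.001,"z":0,"fingers":0.75},{"rx":0,"ry":0,"rz":0.0003,"x":-0.018,"y":-0.001,"z":0,"fingers":0.75},{"rx":0,"ry":0,"rz":0.0003,"x":-0.02,"y":-0.001,"z":0,"fingers":0.75},{"rx":0,"ry":0,"rz":0.0003,"x":-0.022,"y":-0.001,"z":0,"fingers":0.75}]'

```text
time: 4.85
ee_pos: [0.5023, -0.0626, 0.1342]
eef_rot: [0.224, 0.974, 0.0, -0.0]
ft_force: [0.2, 0.6, 0.5]
width: 0.0651
```

>>> drive_tool --plan '[{"rx":0,"ry":0,"rz":0,"x":-0.001,"y":0,"z":0,"fingers":0.75},{"rx":0,"ry":0,"rz":0,"x":-0.002,"y":0,"z":0,"fingers":0.75},{"rx":0,"ry":0,"rz":0,"x":-0.003,"y":0,"z":0,"fingers":0.75}]'

```text
time: 5.22
ee_pos: [0.5048, -0.0638, 0.1342]
eef_rot: [0.224, 0.974, 0.0, -0.0]
ft_force: [-2.0, 0.1, 0.6]
width: 0.065
```

>>> drive_tool --plan '[{"rx":0,"ry":0,"rz":0,"x":-0.001,"y":0,"z":0,"fingers":0.75},{"rx":0,"ry":0,"rz":0,"x":-0.002,"y":0,"z":0,"fingers":0.75},{"rx":0,"ry":0,"rz":0,"x":-0.003,"y":0,"z":0,"fingers":0.75}]'

```text
time: 5.6
ee_pos: [0.5075, -0.0651, 0.1341]
eef_rot: [0.224, 0.975, 0.0, -0.0]
ft_force: [-1.3, 1.4, 0.6]
width: 0.0655
```

```bash
python3 - <<'E'
from bench import monitor,viewer
from h import *
c=viewer.camera("scene");analyse(c,"scene")
cv2.imwrite("pics/s4.png",cv2.resize(c["color"][150:330,130:370,::-1],None,fx=3,fy=3))
s=monitor.read_state(); print(s["time"],s["ee_pos"],s["ft_force"],s["torque"])
E
```

```text
scene ledge z 0.061171698413538866
 ledge [536.  568.4] [370.2 319.4] 10.27
[[325.0, 693.0], [382.0, 378.0], [747.0, 444.0], [690.0, 759.0]]
 board z 0.06637876436627277 [ 591.8 -104.9] [118.5 157.2] 64.62
[[495.0, -125.0], [637.0, -192.0], [688.0, -85.0], [546.0, -18.0]]
5.65 [ 0.50764118 -0.06517084  0.13414834] [-1.26441358  1.99228928  0.13610781] [ 0.10657888  0.35187611 -0.04081473]
```

View pics/s4.png

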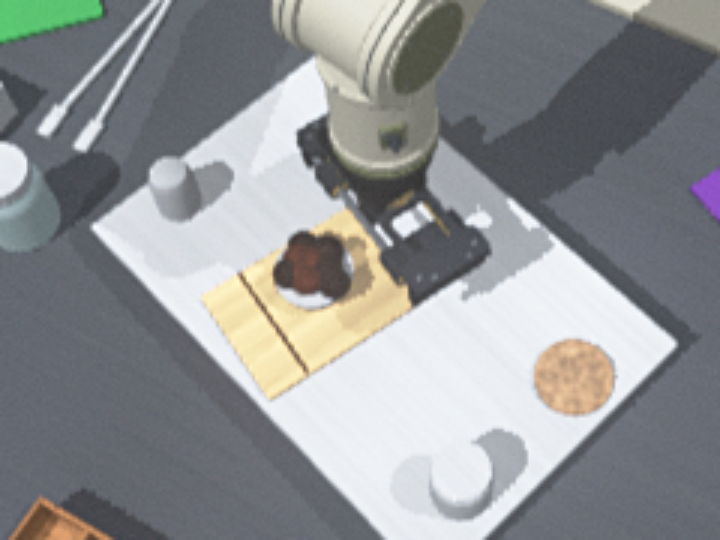

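```bash
python3 - <<'E'
from bench import monitor
from g import *
s=monitor.read_state()
c0=np.array([.5915,-.1055]);t=np.radians(-22);m=np.array([np.cos(t),np.sin(t)])
for k in range(0,13,2):
    f=k/12;h=-25.8+5.5*f;c=c0+m*.030*f;u=np.array([np.cos(np.radians(h)),np.sin(np.radians(h))])
    print(k,goal(s,[*(c-.093*u),.134],h))
E
```

```text
0 {'x': -0.0001, 'y': 0.0002, 'z': 0.0001, 'rx': 0.0, 'ry': -0.0, 'rz': -0.0004}
2 {'x': -0.0051, 'y': -0.001, 'z': 0.0001, 'rx': 0.0, 'ry': -0.0, 'rz': -0.0029}
4 {'x': -0.0101, 'y': -0.0021, 'z': 0.0001, 'rx': 0.0, 'ry': -0.0, 'rz': -0.0055}
6 {'x': -0.0151, 'y': -0.0032, 'z': 0.0001, 'rx': 0.0, 'ry': -0.0, 'rz': -0.008}
8 {'x': -0.0202, 'y': -0.0044, 'z': 0.0001, 'rx': 0.0, 'ry': -0.0, 'rz': -0.0105}
10 {'x': -0.0253, 'y': -0.0055, 'z': 0.0001, 'rx': 0.0, 'ry': -0.0, 'rz': -0.0131}
12 {'x': -0.0304, 'y': -0.0067, 'z': 0.0001, 'rx': 0.0, 'ry': -0.0, 'rz': -0.0156}
```

>>> drive_tool --plan '[{"rx":0,"ry":0,"rz":-0.001,"x":-0.002,"y":-0.0004,"z":0,"fingers":0.75},{"rx":0,"ry":0,"rz":-0.0025,"x":-0.0045,"y":-0.001,"z":0,"fingers":0.75},{"rx":0,"ry":0,"rz":-0.004,"x":-0.0075,"y":-0.0016,"z":0,"fingers":0.75},{"rx":0,"ry":0,"rz":-0.0055,"x":-0.0105,"y":-0.0022,"z":0,"fingers":0.75},{"rx":0,"ry":0,"rz":-0.007,"x":-0.0135,"y":-0.0028,"z":0,"fingers":0.75},{"rx":0,"ry":0,"rz":-0.0085,"x":-0.0165,"y":-0.0035,"z":0,"fingers":0.75},{"rx":0,"ry":0,"rz":-0.01,"x":-0.0195,"y":-0.0042,"z":0,"fingers":0.75},{"rx":0,"ry":0,"rz":-0.0115,"x":-0.0225,"y":-0.0049,"z":0,"fingers":0.75},{"rx":0,"ry":0,"rz":-0.013,"x":-0.0255,"y":-0.0055,"z":0,"fingers":0.75},{"rx":0,"ry":0,"rz":-0.0145,"x":-0.028,"y":-0.0061,"z":0,"fingers":0.75},{"rx":0,"ry":0,"rz":-0.0155,"x":-0.03,"y":-0.0066,"z":0,"fingers":0.75}]'

```text
time: 7.02
ee_pos: [0.5318, -0.0843, 0.1342]
eef_rot: [0.176, 0.984, 0.0, 0.0]
ft_force: [-1.5, 1.1, 0.8]
width: 0.0652
```

```bash
python3 - <<'E'
from bench import monitor,viewer
from h import *
c=viewer.camera("scene");analyse(c,"scene")
cv2.imwrite("pics/s5.png",cv2.resize(c["color"][150:330,130:370,::-1],None,fx=3,fy=3))
s=monitor.read_state(); print(s["time"],s["ee_pos"],s["eef_rot"],s["ft_force"])
E
```

```text
scene ledge z 0.06119969777334999
 ledge [536.  568.4] [370.2 319.4] 10.27
[[325.0, 693.0], [382.0, 378.0], [747.0, 444.0], [690.0, 759.0]]
 board z 0.06626552896664994 [ 619.9 -114.9] [119.8 158.3] 69.56
[[525.0, -143.0], [673.0, -199.0], [715.0, -86.0], [567.0, -31.0]]
7.075 [ 0.53194969 -0.0844732   0.13425869] [ 1.76427236e-01  9.84313674e-01 -1.10186952e-05  1.44965066e-04] [-1.36272565  0.08507028 -1.35164981]
```

View pics/s5.png

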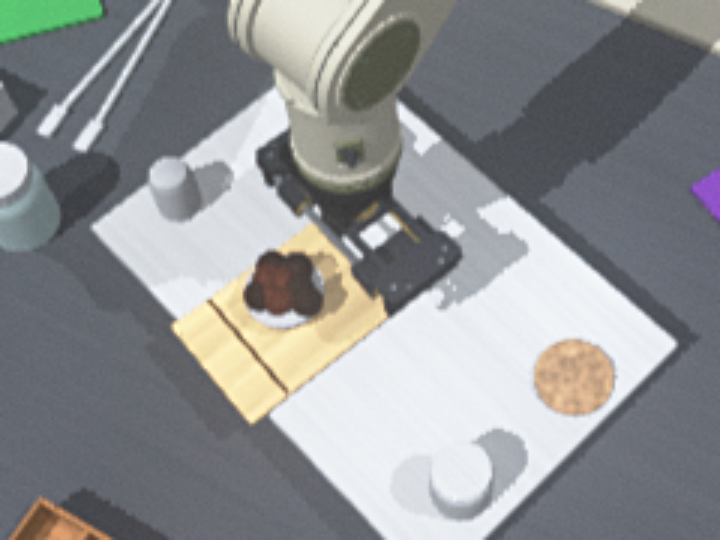

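```bash
python3 - <<'E'
from bench import monitor
from g import *
s=monitor.read_state()
c0=np.array([.6199,-.115]);t=np.radians(-18);m=np.array([np.cos(t),np.sin(t)])
for k in range(0,13,3):
    f=k/12;h=-20.35+3.45*f;c=c0+m*.021*f;u=np.array([np.cos(np.radians(h)),np.sin(np.radians(h))])
    print(k,goal(s,[*(c-.0932*u),.134],h))
E
```

```text
0 {'x': 0.0001, 'y': 0.002, 'z': 0.0003, 'rx': 0.0, 'ry': 0.0, 'rz': 0.0001}
3 {'x': -0.0051, 'y': 0.0008, 'z': 0.0003, 'rx': 0.0, 'ry': 0.0, 'rz': -0.0023}
6 {'x': -0.0104, 'y': -0.0004, 'z': 0.0003, 'rx': 0.0, 'ry': 0.0, 'rz': -0.0047}
9 {'x': -0.0157, 'y': -0.0016, 'z': 0.0003, 'rx': 0.0, 'ry': 0.0, 'rz': -0.0071}
12 {'x': -0.021, 'y': -0.0028, 'z': 0.0003, 'rx': 0.0, 'ry': 0.0, 'rz': -0.0095}
```

>>> drive_tool --plan '[{"rx":0,"ry":0,"rz":-0.001,"x":-0.0015,"y":-0.0004,"z":0,"fingers":0.75},{"rx":0,"ry":0,"rz":-0.002,"x":-0.0035,"y":-0.0008,"z":0,"fingers":0.75},{"rx":0,"ry":0,"rz":-0.003,"x":-0.006,"y":-0.0013,"z":0,"fingers":0.75},{"rx":0,"ry":0,"rz":-0.0042,"x":-0.0085,"y":-0.0018,"z":0,"fingers":0.75},{"rx":0,"ry":0,"rz":-0.0054,"x":-0.011,"y":-0.0024,"z":0,"fingers":0.75},{"rx":0,"ry":0,"rz":-0.0066,"x":-0.0135,"y":-0.003,"z":0,"fingers":0.75},{"rx":0,"ry":0,"rz":-0.0078,"x":-0.016,"y":-0.0036,"z":0,"fingers":0.75},{"rx":0,"ry":0,"rz":-0.0088,"x":-0.0185,"y":-0.0042,"z":0,"fingers":0.75},{"rx":0,"ry":0,"rz":-0.0095,"x":-0.0205,"y":-0.0047,"z":0,"fingers":0.75},{"rx":0,"ry":0,"rz":-0.0095,"x":-0.021,"y":-0.0048,"z":0,"fingers":0.75}]'

```text
time: 8.32
ee_pos: [0.5498, -0.0961, 0.1342]
eef_rot: [0.147, 0.989, 0.0, 0.0]
ft_force: [-1.6, 0.6, 0.6]
width: 0.065
```

```bash
python3 - <<'E'
from bench import monitor,viewer
from h import *
for n in("scene","top"):
    c=viewer.camera(n);analyse(c,n)
    if n=="scene": cv2.imwrite("pics/s6.png",cv2.resize(c["color"][150:330,130:370,::-1],None,fx=3,fy=3))
    else: cv2.imwrite("pics/t6.png",cv2.resize(c["color"][100:260,185:375,::-1],None,fx=3,fy=3))
s=monitor.read_state(); print(s["time"],s["ee_pos"],s["eef_rot"],s["ft_force"])
E
```

```text
scene ledge z 0.061141152609663685
 ledge [536.  568.4] [370.2 319.4] 10.27
[[325.0, 693.0], [382.0, 378.0], [747.0, 444.0], [690.0, 759.0]]
 board z 0.06632413762646339 [ 639.1 -122.1] [120.  159.2] 73.41
[[546.0, -157.0], [698.0, -202.0], [733.0, -87.0], [580.0, -42.0]]
top ledge z 0.06204428726878097
 ledge [563.2 585.1] [487.9 327.8] 3.1
[[311.0, 735.0], [328.0, 408.0], [816.0, 435.0], [798.0, 762.0]]
 board z 0.06717808843759898 [ 661.2 -130. ] [119.6 112.8] 73.1
[[590.0, -171.0], [698.0, -204.0], [733.0, -89.0], [625.0, -56.0]]
8.425 [ 0.54976152 -0.09605914  0.13421244] [1.47311563e-01 9.89090136e-01 1.12361238e-05 8.34902361e-05] [-1.30337972  0.0327438  -0.60616464]
```

View pics/s6.png

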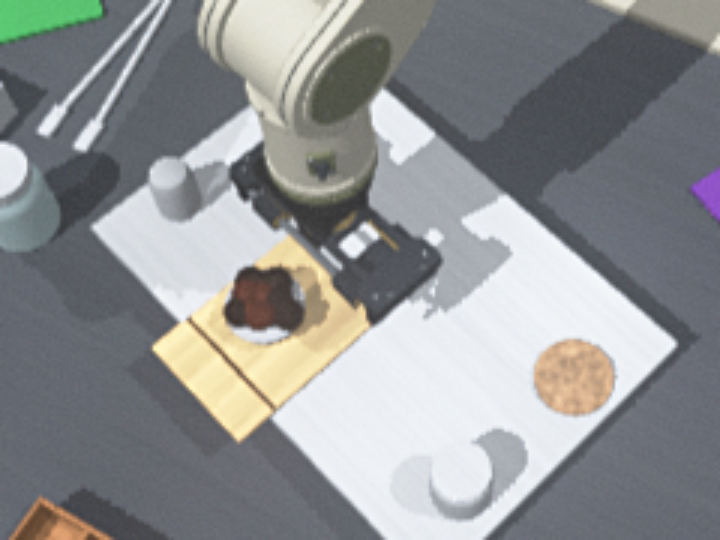

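View pics/t6.png

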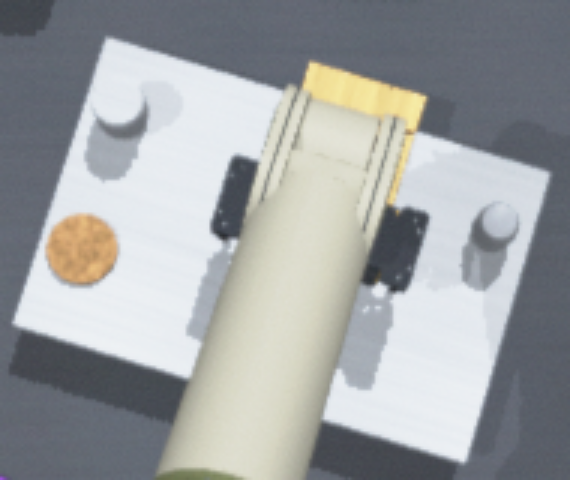

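Front sticks out about 34.5 mm and the board is square (scene −16.6°, top −16.9°, ledge −16.9°). About 5.5 mm is left to push; after that I'll back off, lift and retreat.

>>> drive_tool --plan '[{"rx":0,"ry":0,"rz":0,"x":-0.0015,"y":0,"z":0,"fingers":0.75},{"rx":0,"ry":0,"rz":0,"x":-0.003,"y":0,"z":0,"fingers":0.75},{"rx":0,"ry":0,"rz":0,"x":-0.0045,"y":0,"z":0,"fingers":0.75},{"rx":0,"ry":0,"rz":0,"x":-0.0055,"y":0,"z":0,"fingers":0.75},{"rx":0,"ry":0,"rz":0,"x":-0.0055,"y":0,"z":0,"fingers":0.75},{"rx":0,"ry":0,"rz":0,"x":-0.0045,"y":0,"z":0,"fingers":0.75},{"rx":0,"ry":0,"rz":0,"x":0.005,"y":0,"z":0,"fingers":0.75},{"rx":0,"ry":0,"rz":0,"x":0.02,"y":0,"z":0,"fingers":0.75},{"rx":0,"ry":0,"rz":0,"x":0.04,"y":0,"z":0,"fingers":0.75},{"rx":0,"ry":0,"rz":0,"x":0.06,"y":0,"z":-0.01,"fingers":0.75},{"rx":0,"ry":0,"rz":0,"x":0.07,"y":0,"z":-0.05,"fingers":0.75},{"rx":0,"ry":0,"rz":0,"x":0.07,"y":0,"z":-0.1,"fingers":0.75}]'

```text
time: 9.93
ee_pos: [0.4811, -0.0753, 0.2347]
eef_rot: [0.147, 0.989, 0.0, -0.001]
ft_force: [1.3, 0.9, -0.7]
width: 0.0652
```

>>> drive_tool --plan '[{"rx":0,"ry":0,"rz":0,"x":0,"y":0.04,"z":-0.04,"fingers":0.75},{"rx":0,"ry":0,"rz":0,"x":0,"y":0.09,"z":-0.06,"fingers":0.75},{"rx":0,"ry":0,"rz":0,"x":0,"y":0.14,"z":-0.06,"fingers":0.75},{"rx":0,"ry":0,"rz":0,"x":0,"y":0.19,"z":-0.06,"fingers":0.75},{"rx":0,"ry":0,"rz":0,"x":0,"y":0.24,"z":-0.06,"fingers":0.75},{"rx":0,"ry":0,"rz":0,"x":0,"y":0.29,"z":-0.06,"fingers":0.75},{"rx":0,"ry":0,"rz":0,"x":0,"y":0.34,"z":-0.06,"fingers":0.75},{"rx":0,"ry":0,"rz":0,"x":0,"y":0.36,"z":-0.06,"fingers":0.75},{"rx":0,"ry":0,"rz":0,"x":0,"y":0.36,"z":-0.06,"fingers":0.75}]'

```text
time: 11.05
ee_pos: [0.587, 0.2701, 0.2936]
eef_rot: [0.146, 0.989, -0.0, -0.0]
ft_force: [0.3, -0.7, -0.0]
width: 0.0655
```

```bash
python3 - <<'E'
from bench import monitor,viewer,nets
from h import *
for n in("scene","top"):
    c=viewer.camera(n);analyse(c,n)
    for l in ["dish","shaker","coaster","tin"]: print(l,[np.round(q["centre"],3).tolist() for q in nets.find_in(l,n)][:1])
    if n=="scene": cv2.imwrite("pics/s7.png",cv2.resize(c["color"][150:330,130:370,::-1],None,fx=3,fy=3))
    else: cv2.imwrite("pics/t7.png",c["color"][:,:,::-1])
s=monitor.read_state(); print(s["time"],s["ee_pos"],s["ft_force"])
E
```

```text
scene ledge z 0.058361942663677
 ledge [566.  -68.5] [459.4 339.7] 73.1
[[337.0, -239.0], [662.0, -338.0], [795.0, 102.0], [470.0, 201.0]]
 board z 0.06636824709076339 [ 644.  -122.8] [120.5 160.7] 72.79
[[549.0, -157.0], [703.0, -204.0], [739.0, -89.0], [585.0, -41.0]]
dish [[0.635, -0.128, 0.104]]
shaker [[0.57, -0.254, 0.111]]
coaster [[0.547, 0.137, 0.067]]
tin [[0.681, 0.1, 0.117]]
top ledge z 0.058979809660519855
 ledge [567.4 -69.7] [459.7 342.7] 73.11
[[337.0, -240.0], [665.0, -339.0], [798.0, 100.0], [470.0, 200.0]]
 board z 0.06682224092096334 [ 643.5 -124.9] [119.6 160.8] 73.32
[[549.0, -159.0], [703.0, -205.0], [738.0, -91.0], [584.0, -45.0]]
dish [[0.622, -0.128, 0.109]]
shaker [[0.555, -0.263, 0.114]]
coaster [[0.542, 0.137, 0.069]]
tin [[0.668, 0.092, 0.122]]
11.55 [0.58759131 0.26838757 0.29444838] [-0.05597296  0.25822421  0.35530336]
```

View pics/s7.png

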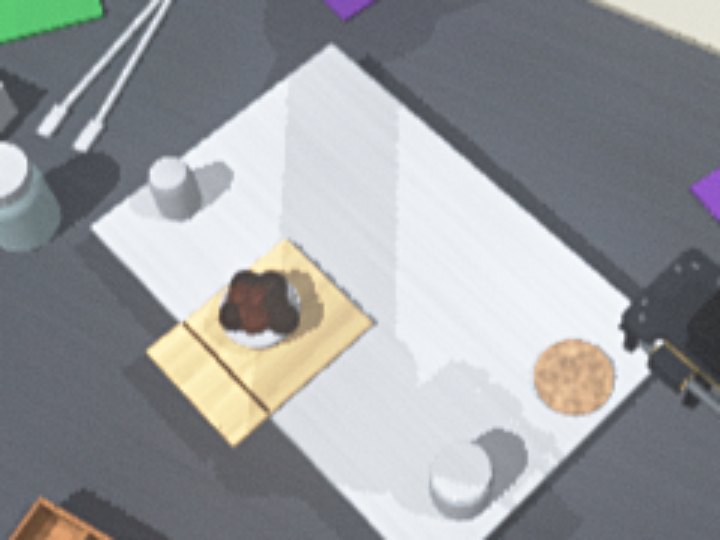

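View pics/t7.png

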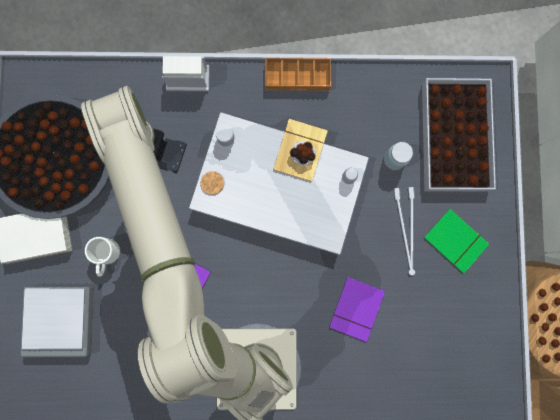

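```bash
python3 -c "
from bench import workorder
print(workorder.close_job())"
```

```text
the job is handed in; nothing more can be done
None
```

I pushed the pale wooden board flat from behind with two fingertips, turning it about 9° to square it to the ledge. Then I backed off, lifted and moved the gripper aside, and handed the job in. The last robot time I read was 11.55 s, against the 54 s limit.

| Check | Measured |
|---|---|
| Front end past the far edge | about 39.5 mm (39–42 mm depending on camera and method; target 40 ± 8 mm) |
| Board angle against the ledge edge | within about 0.3° in both cameras |
| Groove | over the edge in the camera picture |
| Dish | upright; about 15 mm behind the board's centre, much as at the start |
| Shaker, coaster, tin | where they started, within network accuracy |
| Mug, tongs, salt jar | not re-measured; the gripper stayed well away from them after the start |
| Force readings at the end of each move and in later state reads | about 1–2.5 N during the push, about zero at the end |

- **Refused call:** the first move call was refused because its rows left out some numbers. The arm did not move.
- **Limits of the checks:** forces were only sampled at those points, so I can't rule out brief peaks between them. I took no pictures after handing in, so the final second is not confirmed by camera.

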